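# Snap the cap onto the open sample bottle

### The job

Pick up the loose red snap cap and press it straight down onto the neck of the one bottle that has no cap, until it clicks over the bead and then right home, its rim flat on the white collar. Do not let go: finish with the hand still on the cap, pressing it down with a steady push of about 10 N. Leave the round tub where it is.

Things in the scene. Friction and masses are not known exactly. Their poses are not given: they have to be found in the camera images.
- snap_cap: Loose red plastic snap cap, about 40 g, on the worktop, open side down. Origin: centre of its rim (underside); z up through the knob. Round skirt 43 mm across (45 over the ribs), closed on top at 30 mm; above it a round finger knob 23 mm across, from 30 to 54 mm above the origin: grip it there. Inside, a rounded lip at the rim leaves an opening 29 mm across.
- open_bottle: Amber bottle without a cap, fixed in a heavy steel base 70 x 70 x 22 mm that does not move. Origin: centre of the base's underside; z up. Bottle 52 mm across; its white collar, 45 mm across, has its top at z = 75 mm; on it stands the white neck, 26 mm across and 24 mm tall (top at 99 mm), the uppermost 6 mm tapering to 16 mm across.
- collar (a point): Centre of the collar's top face on the open bottle, on the neck's axis, 75 mm above the bottle's origin, z up. With the cap home, the cap's origin lies at this point.
- capped_bottle_1: An identical bottle in the same fixed base, with a green cap already fitted (top of its knob at 129 mm). Origin: centre of the base's underside.
- capped_bottle_2: Another identical bottle with a green cap already fitted. Origin: centre of the base's underside.
- round_tub: Round lidded tub, 98 mm across and 61 mm high, loose on the worktop; a bystander. Origin: centre of its underside.
- bead0 (a joint): One of four alike sprung nubs of the snap bead, 8 mm above the collar, out to 33 mm across: 0 m = out; pressed in about 0.002 m as the cap's lip passes. The cap slides loosely down to about 11 mm above the collar, where its lip meets the nubs; pushing takes a peak of roughly 9 N, falling off at about 6 mm (the click); then it goes on to the collar, a hard stop, and stays.
Things that resemble listed ones, but are neither listed nor needed, are in the scene too. What is shaped like the open_bottle but blue is not meant.

How it is judged:
On the way, in this order (a step that is already met when the one before it is completed fails the run):
1. the cap is lifted clear of the worktop, its rim above the collar's height (height (world z) of snap_cap above 0.08 m and contact force between snap_cap and the fingers above 0.2 N), for 0.1 s.
2. the cap has snapped home on the open bottle and is still pressed down (z of snap_cap in the frame of collar below 0.003 m and horizontal distance between snap_cap and collar below 0.004 m and contact force between snap_cap and open_bottle above 4 N), for 0.2 s.
At the end, for the whole second after the job is handed in: The red cap is snapped home on the open bottle: its rim within 3 mm of the collar, within 4 mm of the neck's axis and square to within 0.1 rad; the hand is still on the cap and presses it onto the bottle with 4 to 30 N through the last second (all of step 2 and z of snap_cap in the frame of collar above -0.003 m and angle between the z axis of snap_cap and the z axis of collar, either way round below 0.1 rad and contact force between snap_cap and open_bottle below 30 N and contact force between snap_cap and the fingers above 2 N); the arm keeps its last pose, push and grip.
It fails at once if the round tub is shoved more than 20 mm (distance of round_tub from where it was at the start of the episode above 0.02 m).
It also fails if it takes over 40 s, if anything falls off the work surface, if the arm or the gripper's body presses on something with over 40 N, if the wrist force passes 120 N, or if a joint passes its speed limit or range.

### The arm

A 6-joint arm with a two-finger parallel gripper is mounted at the origin on a cart in front of the work surface, level with it; the furniture and walls round the work are solid. World frame = base frame: x ahead of the robot, y to its left, z up, the work surface at z = 0. Lengths are in m, angles in rad, forces in N, time in s.
With the tool pointing down it reaches from about 0.35 to 0.975 m from the base axis. Payload 4.9 kg.
Tool frame: the origin (TCP) lies on the centre line of the jaws, within the pads' length; the fingertips stand 14 mm ahead of it and the grasp point (between the pads) lies 5 mm behind it; y points along the fingers, z is the direction in which the jaws open and shut, and the axes are right-handed (so a half turn about y gives the same grasp; the last joint's range is limited). The gripper opens to 85 mm and grips with 20 to 120 N. Pads are 22 mm wide; open, the fingers measure 114 mm over their backs; the gripper's body (76 mm by 85 mm) begins 54 mm behind the grasp point. The pads swing forward as they close: fully open they stand 13 mm farther back than shut.
Start: joints at [1.1, 0.053, 1.613, -0, 1.476, -0.119], TCP at [0.215, 0.587, 0.245] pointing down, gripper open.
Joint ranges: [-3.01, 3.01], [-1.01, 2.22], [0.06, 2.58], [-1.02, 4.17], [0.09, 2.62], [-3.14, 3.14]. Speed limits (rad/s): [2.57, 2.57, 3.14, 3.14, 3.14, 3.14].

### API

Orientations are given as a rotation vector (axis times angle).
In Python, from station import ctrl gives the robot as it stands.
- The arm moves only by the tool servo_tool, never from a script. Its arguments are lists of equal length, an entry for each row: "delta_pos": the shift along the tool's x, y, z in m, a list of three; "dr": the turn, a rotation vector about the tool's x, y, z in degrees, a list of three; "grip": the opening, from 0 (shut) to 1 (fully open). In form: {"delta_pos": [[x, y, z], ...], "dr": [[rx, ry, rz], ...], "grip": [grip, ...]}. A call has 1 to 5 rows; each row shifts and turns the pose as measured when the row begins, along the tool's axes as they then stand; what a row does not reach is not made up. A row lasts 1/8 s, in which the tool goes at most 62.5 mm and 10.7 degrees, less where a joint would pass 70% of its speed; a pose out of reach is approached as far as the arm can. A call is refused whole if a number of a shift passes 0.0625 or a number of a turn 10.7, either way. A call with a gripper value outside its range is refused whole. The fingers move at their own pace and stop on an object; "grip_force" is the grip in N (left out, the last holds). Time passes only in rows, so rows that do not move let the fingers close. It gives the time, the measured TCP pose, the force and the opening at its end, in the units of the state.
- ctrl.get_obs(): the state, without advancing time (a new reading comes with each control period).
- ctrl.get_image(name): name is "scene" or "top" or "wrist"; returns the picture (480x640x3 uint8, red, green, blue); there is no depth.
- ctrl.camera_params(name): a dict with "fovy" (degrees; the focal length in pixels is half the picture's height over the tangent of half this angle, whatever the lens; pixels are square), "cx", "cy" (the principal point, pixels), "k1" (the pictures are not rectified: a ray, as slopes to the right and down, at radius r is drawn at 1 + k1 r^2 times it, then the intrinsics apply), "eye" and "rotation" of the camera in the world. Camera axes: x right, y down, z forward; pixel columns grow to the right and rows downward; lengths in m; the calibration is good to about 2 mm. A picture is of the moment at which its call begins: read the wrist's pose just before it. camera_params takes no time and is no camera call; for the wrist camera it gives the pose at the moment of the call.
- ctrl.finish_job(): hands the job in, once; it reports no verdict.
Trained networks look in the newest picture that a camera, given by its name, has taken for a name from the list of things; names that differ only in an ending like _2 or _b are one class to them, and where a whole thing is asked for, a point or a joint stands for the part that bears it (a point fixed in the world has none). Each returns a list of dicts, best first, with "score" (0 to 1); they miss things now and then, are a little off and sometimes report something else, mostly with a low value. They report only what shows in the picture. A call takes as long as a camera call. They do not tell look-alikes from the thing itself.
- ctrl.masks_of(camera, label): "pixels" (480x640 bool, what is visible of it) and "extent" ([left, top, right, bottom] in pixels, round what is visible of it).
The state is a dict: "t": time; "q": joint angles; "dq": joint speeds; "effort": joint torques, N m; "tool_pos": TCP position; "tool_rot": TCP orientation; "contact_force": force on the tool from outside, world axes, zero at the start; "wrist_torque": the same for the moment, N m; "opening": finger opening in m.
Only numpy, scipy, OpenCV 4.12 (cv2) and the standard library are available. Lean on these libraries where they do the work, as an engineer would, in place of code of your own. Each camera call takes 0.05 s, during which the arm holds its last target.

## Working session

There is one attempt and no reset: what is moved stays moved. The work goes in short steps, Python scripts to look and compute and a tool call to move; the robot and the scene stay as the last step left them, time stands still between calls to the robot, and variables do not carry over. Pictures are saved under pics/ and viewed, and the job is handed in when it is done.

Besides the shell and the picture viewer there is one more tool, called after "Request:" as name(argument=value, ...) on one line, values as JSON. servo_tool: Moves the arm, as the interface text tells. Its arguments: {"type":"object","properties":{"delta_pos":{"type":"array","items":{"type":"array","items":{"type":"number"}}},"dr":{"type":"array","items":{"type":"array","items":{"type":"number"}}},"grip":{"type":"array","items":{"type":"number"}},"grip_force":{"type":"number"}},"required":["delta_pos","dr","grip"]}

```bash
mkdir -p pics; ls
cat > h.py <<'E'
import numpy as np, cv2
from station import ctrl
def save(n,im): cv2.imwrite('pics/'+n+'.png',cv2.cvtColor(im,cv2.COLOR_RGB2BGR))
def K(p):
    f=240/np.tan(np.radians(p['fovy'])/2); return f
def ray(p,u,v):
    f=K(p); M=np.array([[f,0,p['cx']],[0,f,p['cy']],[0,0,1.]])
    d=np.array([(u-p['cx'])/f,(v-p['cy'])/f]); s=d.copy()
    for _ in range(50): s=d/(1+p['k1']*(s@s))
    r=np.array(p['rotation'])@np.array([s[0],s[1],1.]); return np.array(p['eye']),r/np.linalg.norm(r)
def atz(p,u,v,z):
    e,r=ray(p,u,v); return e+r*(z-e[2])/r[2]
def proj(p,X):
    c=np.array(p['rotation']).T@(np.array(X)-np.array(p['eye'])); s=c[:2]/c[2]; s=s*(1+p['k1']*(s@s)); return s*K(p)+np.array([p['cx'],p['cy']])
def tri(rs):
    A=np.zeros((3,3));b=np.zeros(3)
    for e,r in rs:
        P=np.eye(3)-np.outer(r,r);A+=P;b+=P@e
    x=np.linalg.solve(A,b); return x,[np.linalg.norm((np.eye(3)-np.outer(r,r))@(x-e)) for e,r in rs]
E
python3 - <<'E'
from h import *
print(ctrl.get_obs())
for n in ['scene','top','wrist']:
    im=ctrl.get_image(n); save(n+'0',im); print(n,ctrl.camera_params(n))
    if n!='wrist':
        for l in ['snap_cap','open_bottle','capped_bottle_1','round_tub']:
            for m in ctrl.masks_of(n,l): print(n,l,round(m['score'],2),m['extent'])
E
```

```text
pics
{'t': 0.0, 'q': array([ 1.09998979e+00,  5.33078248e-02,  1.61430098e+00, -7.83535835e-06,
        1.47599593e+00, -1.19013427e-01]), 'dq': array([-0.00074655, -0.00043352,  0.00066406,  0.00224168,  0.00103795,
        0.00228998]), 'effort': array([ 4.06597937e-04, -3.93671250e+01, -3.70182967e+01, -1.88840193e-05,
        7.09085914e-03, -1.53644470e-05]), 'tool_pos': array([0.21510033, 0.58618358, 0.24408922]), 'tool_rot': array([-1.55504452,  0.27656789, -0.27565689]), 'contact_force': array([-4.98136016e-01, -5.41064757e-04,  5.46132521e-01]), 'wrist_torque': array([ 0.03072913, -0.03047184, -0.03151808]), 'opening': 0.0854994329169256}
scene {'fovy': 42.938593517042236, 'cx': 316.7629103431296, 'cy': 234.4564883128386, 'k1': -0.18855122618853207, 'eye': array([ 0.82673639, -0.59584259,  1.09059812]), 'rotation': array([-2.54770579, -0.61816006,  0.17331099])}
scene open_bottle 0.74 [308.1, 249.3, 353.9, 298.7]
scene open_bottle 0.6 [185.1, 304.2, 234.5, 355.0]
scene capped_bottle_1 0.9 [339.8, 175.0, 385.3, 227.5]
scene capped_bottle_1 0.62 [255.2, 321.3, 303.5, 373.8]
sc
[... 154 characters left out ...]
44528, 'cy': 247.69254674075125, 'k1': -0.05914129762515162, 'eye': array([ 0.4579945 , -0.08491367,  0.98270366]), 'rotation': array([-2.18412354,  2.14166012, -0.09468264])}
top snap_cap 0.85 [378.3, 285.5, 402.9, 305.2]
top open_bottle 0.86 [325.3, 205.9, 373.0, 252.9]
top open_bottle 0.76 [436.2, 286.5, 484.4, 337.0]
top capped_bottle_1 0.77 [235.8, 206.5, 280.4, 250.5]
top capped_bottle_1 0.56 [425.5, 212.3, 471.1, 254.2]
top round_tub 0.87 [169.9, 185.0, 223.0, 239.0]
wrist {'fovy': 64.79807719642577, 'cx': 317.5497985884156, 'cy': 243.15786251285562, 'k1': -0.05562933102916442, 'eye': array([0.15100369, 0.61004306, 0.37306231]), 'rotation': array([2.38573062, 1.66683226, 0.22695009])}
```

```bash
sed -i "s/np.array(p\['rotation'\])/cv2.Rodrigues(np.array(p['rotation']))[0]/g" h.py; ls pics
```

```text
scene0.png
top0.png
wrist0.png
```

View pics/scene0.png

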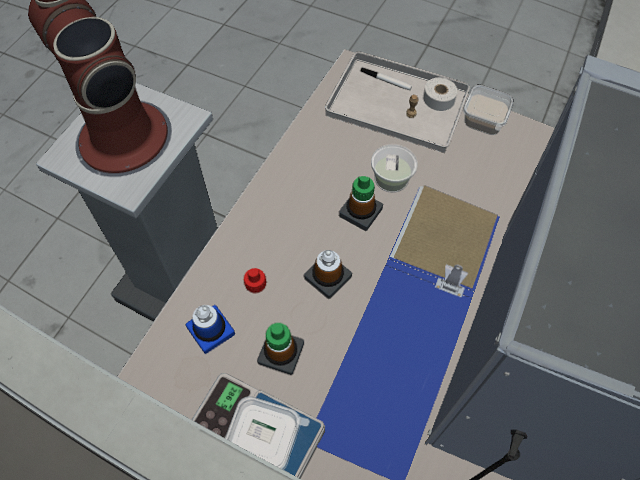

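View pics/top0.png

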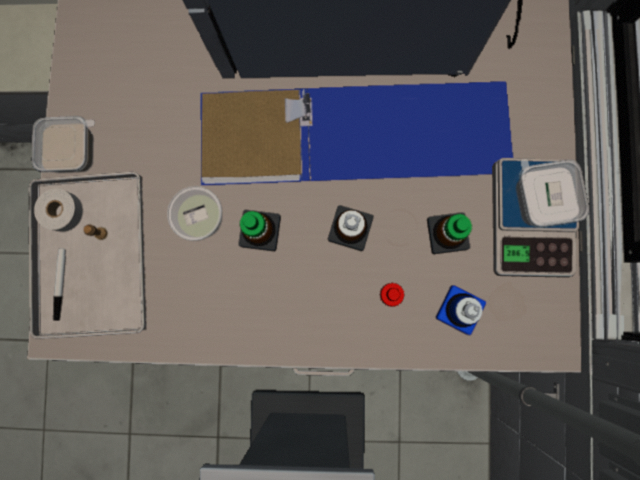

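View pics/wrist0.png

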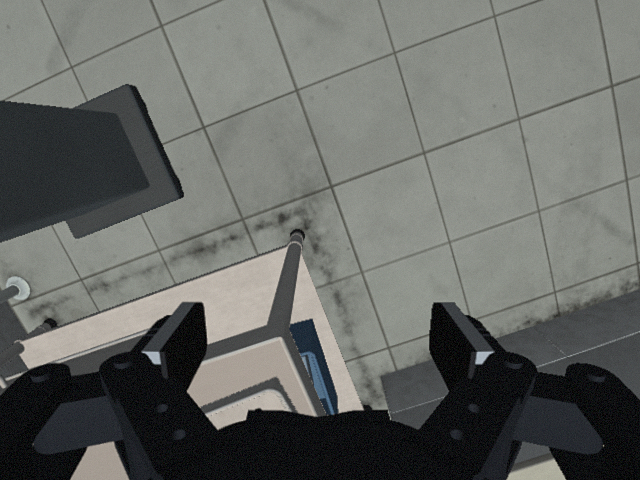

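Red cap: scene (255,280), top (392,294), the only red item. Uncapped bottles: amber on black base, scene (328,265) / top (351,224), and a blue one on a blue base, scene (208,322) / top (463,310), which is the look-alike. The tub is at top (195,213). Next I'll check close crops and triangulate.

Run:
```python
from h import *
t=cv2.imread('pics/top0.png'); s=cv2.imread('pics/scene0.png')
c=lambda im,x,y,r=30: cv2.resize(im[y-r:y+r,x-r:x+r],(380,290 if 0 else 380),interpolation=cv2.INTER_CUBIC)
a=np.hstack([c(t,392,294),c(s,255,280)]); b=np.hstack([c(t,351,224),c(s,328,265)])
cv2.imwrite('pics/crop_a.png',a); cv2.imwrite('pics/crop_b.png',b)
p=ctrl.camera_params('wrist'); print(cv2.Rodrigues(p['rotation'])[0][:,2])
print(ctrl.camera_params('top')['eye'],ctrl.get_obs()['t'])
```

```text
[ 0.25146912 -0.09259352 -0.96342603]
[ 0.4579945  -0.08491367  0.98270366] 0.55
```

View pics/crop_a.png

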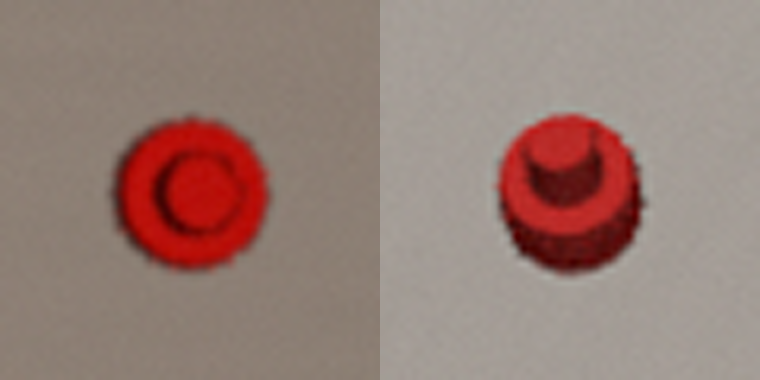

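View pics/crop_b.png

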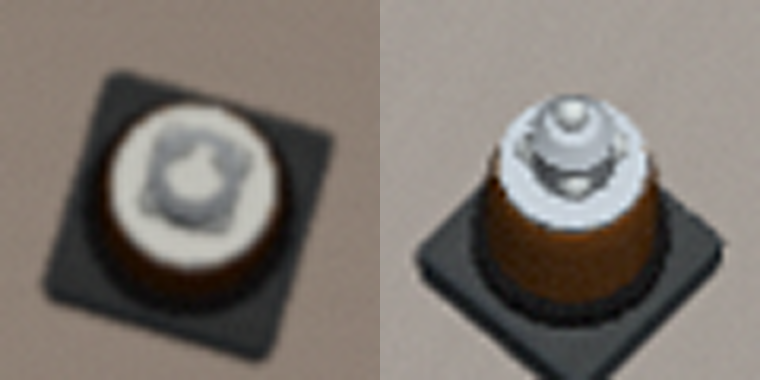

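Both crops match the description: a red knobbed cap with its open side down, and an amber bottle with a bare white neck and collar. Next, triangulate.

Run:
```python
from h import *
pt=ctrl.camera_params('top'); ps=ctrl.camera_params('scene')
f=lambda c,o:((c+.5)/6.3333-.5)+o
def go(n,T,S,z):
    uT=(f(T[0],362 if n[0]=='c' else 321),f(T[1],264 if n[0]=='c' else 194))
    uS=(f(S[0]-380,225 if n[0]=='c' else 298),f(S[1],250 if n[0]=='c' else 235))
    x,e=tri([ray(pt,*uT),ray(ps,*uS)]); print(n,x.round(4),np.round(e,4),'z known',z,atz(pt,*uT,z).round(4)[:2],atz(ps,*uS,z).round(4)[:2])
go('cap knob',(203,190),(563,142),.054)
go('cap shoulder',(193,193),(568,178),.030)
go('b collar',(194,186),(573,164),.075)
go('b neck',(193,172),(573,112),.099)
# tub & others
for n,u,v,z in [('green L',256,224,.129),('green R',459,226,.129),('tub',195,213,.06),('blue',469,310,.09)]: print(n,atz(pt,u,v,z).round(3))
```

```text
cap knob [ 0.4735 -0.1854  0.0511] [0.0001 0.0001] z known 0.054 [ 0.4734 -0.1851] [ 0.4746 -0.1864]
cap shoulder [ 0.4728 -0.1854  0.0261] [0.0001 0.0001] z known 0.03 [ 0.4729 -0.1849] [ 0.4741 -0.1869]
b collar [ 0.5942 -0.1082  0.0731] [0. 0.] z known 0.075 [ 0.5939 -0.1082] [ 0.5946 -0.1092]
b neck [ 0.5934 -0.1072  0.1031] [0.0002 0.0002] z known 0.099 [ 0.5941 -0.1072] [ 0.5923 -0.1053]
green L [0.581 0.049 0.129]
green R [ 0.584 -0.283  0.129]
tub [0.609 0.17  0.06 ]
blue [ 0.447 -0.309  0.09 ]
```

```bash
cat >> h.py <<'E'
def info(target=None):
    o=ctrl.get_obs(); R=cv2.Rodrigues(o['tool_rot'])[0]
    print('t',round(o['t'],3),'pos',o['tool_pos'].round(4),'F',o['contact_force'].round(2),'open',round(o['opening'],4)); 
    print('q',o['q'].round(2))
    y=R[:,1]; w=np.cross(y,[0,0,-1.]); print('tilt dr(deg)',np.degrees(R.T@w).round(2),'jaw z',R[:,2].round(3),'x',R[:,0].round(3))
    if target is not None:
        d=np.array(target)-o['tool_pos']; print('world d',d.round(4),'tool delta',(R.T@d).round(4))
    return o,R
E
python3 -c "
from h import *
info([0.4735,-0.1855,0.22])"
```

```text
t 0.55 pos [0.2154 0.5867 0.2453] F [0.77 0.06 0.16] open 0.0858
q [ 1.1   0.05  1.61 -0.    1.48 -0.12]
tilt dr(deg) [0. 0. 0.] jaw z [ 0.345  0.939 -0.   ] x [ 0.939 -0.345  0.   ]
world d [ 0.2581 -0.7722 -0.0253] tool delta [ 0.5084  0.0253 -0.636 ]
```

Request:
servo_tool(delta_pos=[[0.036,0.002,-0.045],[0.036,0.002,-0.045],[0.036,0.002,-0.045],[0.036,0.002,-0.045],[0.036,0.002,-0.045]], dr=[[0,0,0],[0,0,0],[0,0,0],[0,0,0],[0,0,0]], grip=[1,1,1,1,1])

```text
t: 1.18
tool_pos: [0.3087, 0.3093, 0.2352]
tool_rot: [-1.553, 0.268, -0.272]
contact_force: [0.4, 0.3, 0.7]
opening: 0.0853
```

Request:
servo_tool(delta_pos=[[0.036,0.002,-0.045],[0.036,0.002,-0.045],[0.036,0.002,-0.045],[0.036,0.002,-0.045],[0.036,0.002,-0.045]], dr=[[0,0,0],[0,0,0],[0,0,0],[0,0,0],[0,0,0]], grip=[1,1,1,1,1])

```text
t: 1.8
tool_pos: [0.4041, 0.0281, 0.2271]
tool_rot: [-1.55, 0.26, -0.277]
contact_force: [1.1, 0.6, 0.8]
opening: 0.085
```

```bash
python3 -c "
from h import *
info([0.4735,-0.1855,0.22])"
```

```text
t 1.8 pos [0.4041 0.0281 0.2271] F [1.14 0.58 0.77] open 0.085
q [-0.12 -0.52  2.12  0.    1.53 -1.35]
tilt dr(deg) [-0.32  0.    0.56] jaw z [0.336 0.942 0.006] x [ 0.942 -0.336  0.01 ]
world d [ 0.0694 -0.2136 -0.0071] tool delta [ 0.137   0.0075 -0.1779]
```

Request:
servo_tool(delta_pos=[[0.034,0.002,-0.044],[0.034,0.002,-0.044],[0.034,0.002,-0.044],[0,0,0]], dr=[[0,0,0],[0,0,0],[-0.3,0,0.5],[0,0,0]], grip=[1,1,1,1])

```text
t: 2.3
tool_pos: [0.4572, -0.1398, 0.2226]
tool_rot: [-1.553, 0.27, -0.278]
contact_force: [-0.5, 0.3, -0.4]
opening: 0.0857
```

Run:
```python
from h import *
import json,pickle
info([0.4735,-0.1855,0.22])
p=ctrl.camera_params('wrist'); im=ctrl.get_image('wrist'); save('w1',im); pickle.dump(p,open('w1.pkl','wb'))
print(proj(p,[.4735,-.1855,.054]),proj(p,[.594,-.108,.075]))
```

```text
t 2.3 pos [ 0.4572 -0.1398  0.2226] F [-0.49  0.32 -0.43] open 0.0857
q [-0.45 -0.3   1.97  0.    1.46 -1.67]
tilt dr(deg) [-0.05 -0.    0.27] jaw z [0.342 0.94  0.001] x [ 0.94  -0.342  0.005]
world d [ 0.0163 -0.0457 -0.0026] tool delta [ 0.031   0.0027 -0.0374]
[272.56637993 261.96475899] [408.80063005 367.48342486]
```

View pics/w1.png

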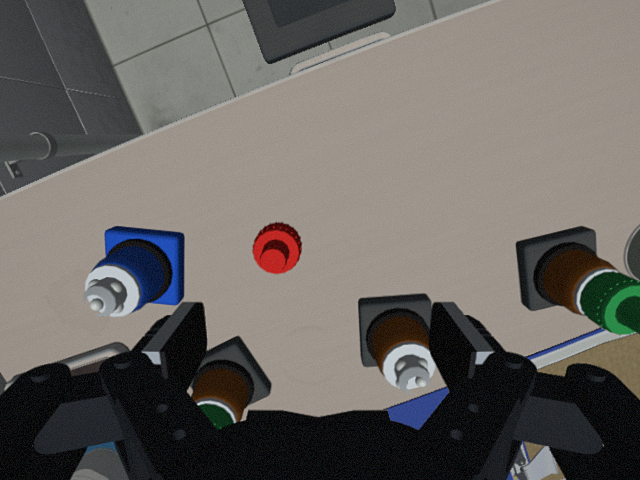

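Request:
servo_tool(delta_pos=[[0.031,0.02,-0.037],[0,0.02,0],[0,0,0]], dr=[[0,0,0],[0,0,0.2],[0,0,0]], grip=[1,1,1])

```text
t: 2.72
tool_pos: [0.4742, -0.1812, 0.1827]
tool_rot: [-1.552, 0.267, -0.272]
contact_force: [0.6, 0.3, -0.2]
opening: 0.0857
```

Run:
```python
from h import *
import pickle
info([0.4735,-0.1855,0.17])
p=ctrl.camera_params('wrist'); im=ctrl.get_image('wrist'); save('w2',im); pickle.dump(p,open('w2.pkl','wb'))
print(proj(p,[.4735,-.1855,.054]),proj(p,[.594,-.108,.075]))
a=cv2.imread('pics/w1.png'); b=cv2.imread('pics/w2.png')
def c(im,x,y,r=40): 
    x=int(x);y=int(y); print(x-r,y-r); return cv2.resize(im[y-r:y+r,x-r:x+r],(400,400),interpolation=cv2.INTER_CUBIC)
u=proj(p,[.4735,-.1855,.054])
cv2.imwrite('pics/crop_c.png',np.hstack([c(a,275,250),c(b,*u,)]))
cv2.imwrite('pics/crop_d.png',c(a,409,360))
```

```text
t 2.725 pos [ 0.4742 -0.1812  0.1827] F [ 0.63  0.32 -0.22] open 0.0857
q [-0.51 -0.19  1.95  0.    1.38 -1.74]
tilt dr(deg) [-0.17 -0.    0.15] jaw z [0.337 0.942 0.003] x [ 0.942 -0.337  0.003]
world d [-0.0007 -0.0043 -0.0127] tool delta [ 0.0008  0.0127 -0.0043]
[311.41868939 239.94693152] [468.72022657 364.21535408]
235 210
271 199
369 320
```

View pics/w2.png

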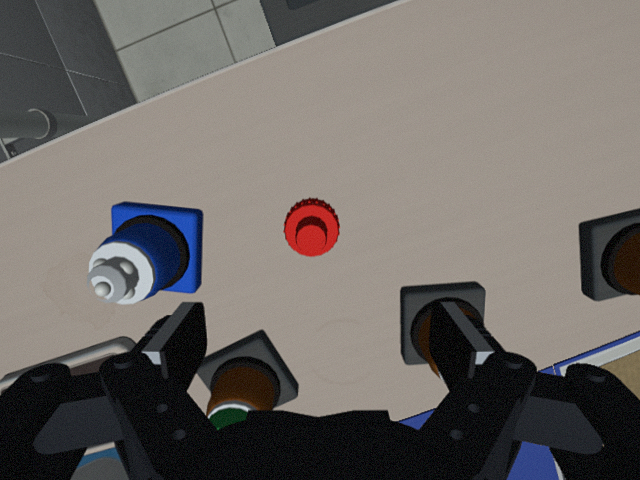

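View pics/crop_c.png

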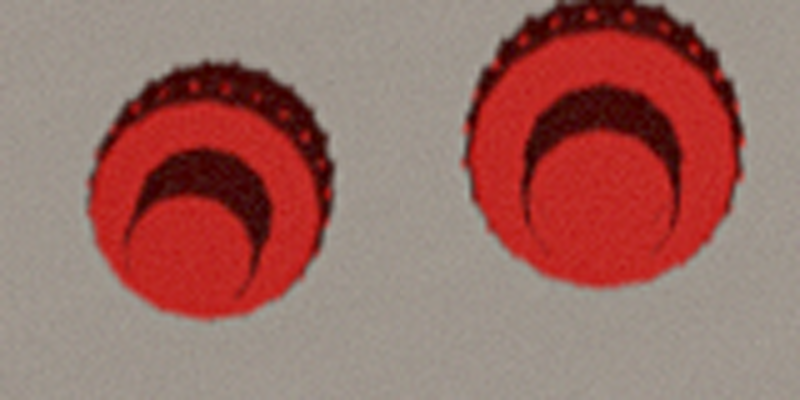

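View pics/crop_d.png

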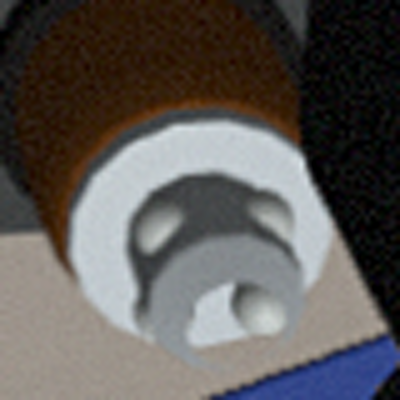

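Request:
servo_tool(delta_pos=[[0,0.045,-0.004],[0,0.045,0],[0,0.035,0],[0,0,0]], dr=[[-0.1,0,0.1],[0,0,0],[0,0,0],[0,0,0]], grip=[1,1,1,1], grip_force=60)

```text
t: 3.28
tool_pos: [0.4776, -0.1822, 0.0627]
tool_rot: [-1.558, 0.253, -0.275]
contact_force: [0.1, -0.9, -0.1]
opening: 0.0853
```

Run:
```python
from h import *
info([0.4728,-0.1852,0.046])
p=ctrl.camera_params('wrist'); im=ctrl.get_image('wrist'); save('w3',im)
print(proj(p,[.4728,-.1852,.054]))
```

```text
t 3.275 pos [ 0.4776 -0.1822  0.0627] F [ 0.05 -0.92 -0.07] open 0.0853
q [-0.51 -0.04  2.03  0.    1.14 -1.75]
tilt dr(deg) [0.03 0.   0.83] jaw z [ 0.33   0.944 -0.001] x [ 0.944 -0.33   0.014]
world d [-0.0048 -0.003  -0.0167] tool delta [-0.0037  0.0166 -0.0044]
[307.08737972 308.98586282]
```

View pics/w3.png

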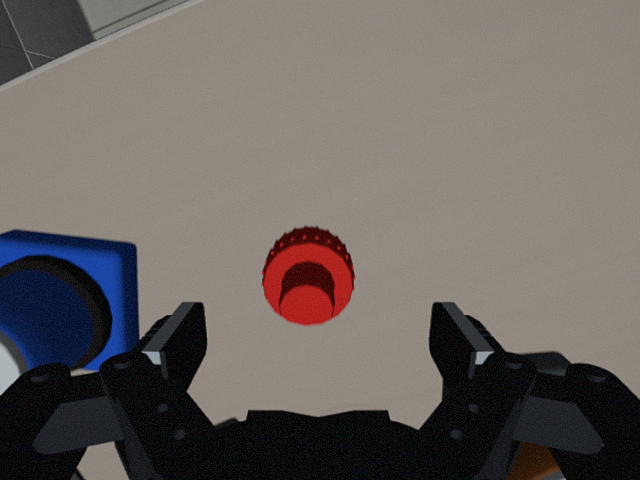

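The knob top is at (306,306), with (307,309) predicted, so they agree within about 1.5 mm.

Request:
servo_tool(delta_pos=[[-0.005,0.01,-0.0045],[0,0.007,0],[0,0,0]], dr=[[0,0,0.8],[0,0,0.2],[0,0,0]], grip=[1,1,1])

```text
t: 3.7
tool_pos: [0.476, -0.1871, 0.0522]
tool_rot: [-1.559, 0.257, -0.27]
contact_force: [-0.4, -1.1, -0.7]
opening: 0.0854
```

Run:
```python
from h import *
info([0.4723,-0.1850,0.046])
```

```text
t 3.7 pos [ 0.476  -0.1871  0.0522] F [-0.44 -1.06 -0.69] open 0.0854
q [-0.52 -0.02  2.03 -0.    1.12 -1.75]
tilt dr(deg) [ 0.17 -0.    0.51] jaw z [ 0.329  0.944 -0.003] x [ 0.944 -0.329  0.009]
world d [-0.0037  0.0021 -0.0062] tool delta [-0.0042  0.0062  0.0008]
```

Request:
servo_tool(delta_pos=[[-0.005,0.008,0.001],[-0.003,0.003,0],[0,0,0]], dr=[[0.1,0,0.8],[0,0,0.3],[0,0,0]], grip=[1,1,1])

```text
t: 4.08
tool_pos: [0.4688, -0.1837, 0.0412]
tool_rot: [-1.554, 0.272, -0.255]
contact_force: [-0.6, 0.4, 0.3]
opening: 0.0856
```

Run:
```python
from h import *
info([0.4723,-0.1850,0.046])
```

```text
t 4.075 pos [ 0.4688 -0.1837  0.0412] F [-0.64  0.45  0.29] open 0.0856
q [-0.52 -0.01  2.04 -0.    1.12 -1.75]
tilt dr(deg) [ 0.07  0.   -0.6 ] jaw z [ 0.33   0.944 -0.001] x [ 0.944 -0.33  -0.011]
world d [ 0.0035 -0.0013  0.0048] tool delta [ 0.0037 -0.0049 -0.0001]
```

Request:
servo_tool(delta_pos=[[0.003,-0.005,0],[0,0,0],[0,0,0]], dr=[[0,0,-0.5],[0,0,0],[0,0,0]], grip=[1,1,1])

```text
t: 4.45
tool_pos: [0.4722, -0.1849, 0.0469]
tool_rot: [-1.556, 0.264, -0.263]
contact_force: [-0.4, -0.1, -0.6]
opening: 0.0857
```

Run:
```python
from h import *
info([0.4723,-0.1850,0.046])
```

```text
t 4.45 pos [ 0.4722 -0.1849  0.0469] F [-0.35 -0.08 -0.6 ] open 0.0857
q [-0.52 -0.01  2.03 -0.    1.12 -1.75]
tilt dr(deg) [ 0.08  0.   -0.02] jaw z [ 0.33   0.944 -0.001] x [ 0.944 -0.33  -0.   ]
world d [ 0.0001 -0.0001 -0.0009] tool delta [ 0.0002  0.0009 -0.    ]
```

Right on target, so I'll close the fingers.

Request:
servo_tool(delta_pos=[[0,0,0],[0,0,0],[0,0,0],[0,0,0],[0,0,0]], dr=[[0,0,0],[0,0,0],[0,0,0],[0,0,0],[0,0,0]], grip=[0,0,0,0,0], grip_force=60)

```text
t: 5.08
tool_pos: [0.4724, -0.1851, 0.0472]
tool_rot: [-1.556, 0.264, -0.264]
contact_force: [-0.2, -0.1, 0.0]
opening: 0.0203
```

Run:
```python
from h import *
info([0.4723,-0.1850,0.046])
im=ctrl.get_image('wrist'); save('w4',im)
```

```text
t 5.075 pos [ 0.4724 -0.1851  0.0472] F [-0.2  -0.12  0.03] open 0.0203
q [-0.52 -0.01  2.03 -0.    1.12 -1.75]
tilt dr(deg) [ 0.09 -0.    0.02] jaw z [ 0.33   0.944 -0.002] x [ 0.944 -0.33   0.   ]
world d [-0.0001  0.0001 -0.0012] tool delta [-0.0002  0.0012  0.    ]
```

View pics/w4.png

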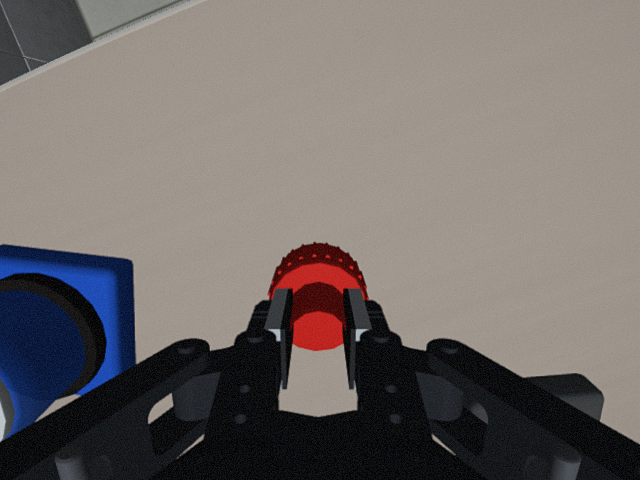

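Gripped, with the knob between the pads. Now lift.

Request:
servo_tool(delta_pos=[[0,-0.045,0],[0,-0.045,0],[0,-0.04,0],[0,-0.01,0],[0,0,0]], dr=[[0,0,0],[0,0,0],[0,0,0],[0,0,0],[0,0,0]], grip=[0,0,0,0,0])

```text
t: 5.75
tool_pos: [0.4707, -0.1838, 0.1879]
tool_rot: [-1.554, 0.268, -0.259]
contact_force: [-0.1, -0.5, -0.6]
opening: 0.0201
```

Run:
```python
from h import *
import pickle
o,R=info([0.594,-0.108,0.175])
p=ctrl.camera_params('wrist');im=ctrl.get_image('wrist'); save('w5',im)
pickle.dump((p,o),open('w5.pkl','wb'))
for dx in (0,-.002): print(proj(p,o['tool_pos']+R@[dx,-.007,0]))
cv2.imwrite('pics/crop_w5.png',cv2.resize(cv2.cvtColor(im,cv2.COLOR_RGB2BGR)[220:370,230:410],(720,600),interpolation=cv2.INTER_CUBIC))
t=ctrl.get_image('top'); save('top5',t)
cv2.imwrite('pics/crop_t5.png',cv2.resize(cv2.imread('pics/top5.png')[180:330,310:470],(640,600),interpolation=cv2.INTER_CUBIC))
```

```text
t 5.75 pos [ 0.4707 -0.1838  0.1879] F [-0.09 -0.47 -0.58] open 0.0201
q [-0.52 -0.19  1.94 -0.    1.4  -1.75]
tilt dr(deg) [ 0.02 -0.   -0.33] jaw z [ 0.33   0.944 -0.   ] x [ 0.944 -0.33  -0.006]
world d [ 0.1233  0.0758 -0.0129] tool delta [0.0915 0.0123 0.1123]
[318.33163678 337.1727168 ]
[318.33827373 332.16671349]
```

View pics/crop_w5.png

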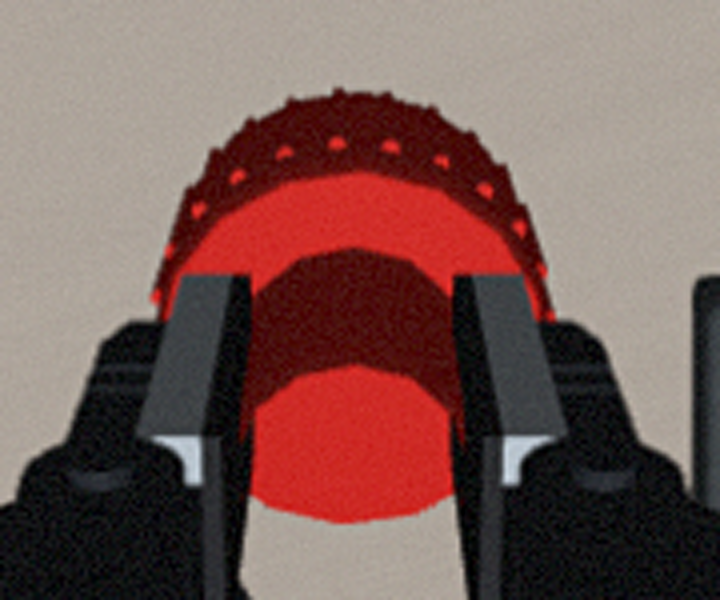

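View pics/crop_t5.png

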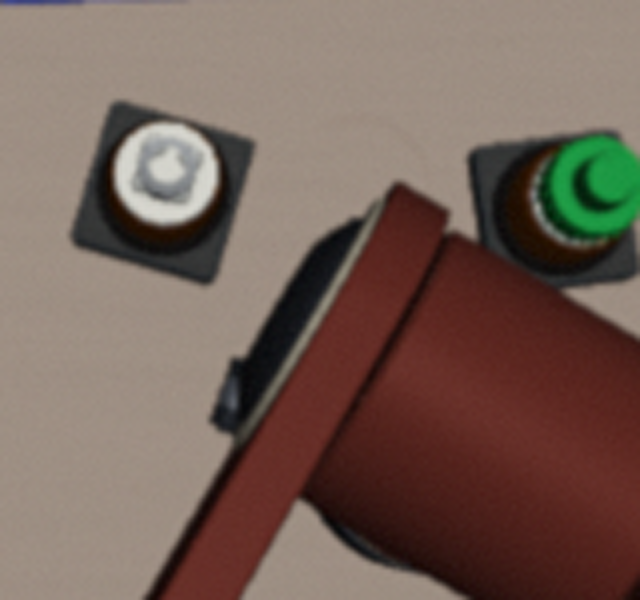

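Request:
servo_tool(delta_pos=[[0.035,0,0.028],[0.035,0,0.028],[0.035,0,0.028],[0.03,0,0.024],[0,0,0]], dr=[[0,0,-0.2],[0,0,0],[0,0,0],[0,0,0],[0,0,0]], grip=[0,0,0,0,0])

```text
t: 6.48
tool_pos: [0.6323, -0.123, 0.1715]
tool_rot: [-1.551, 0.284, -0.246]
contact_force: [0.2, -0.2, -0.6]
opening: 0.0202
```

Run:
```python
from h import *
import pickle
o,R=info([0.594,-0.108,0.175])
p=ctrl.camera_params('wrist');im=ctrl.get_image('wrist'); save('w6',im)
pickle.dump((p,o),open('w6.pkl','wb'))
print(proj(p,[.594,-.108,.075]),proj(p,[.594,-.108,.099]))
print(ctrl.get_obs()['tool_pos'],o['contact_force'])
```

```text
t 6.475 pos [ 0.6323 -0.123   0.1715] F [ 0.25 -0.2  -0.64] open 0.0202
q [-0.31  0.16  1.62  0.    1.38 -1.54]
tilt dr(deg) [ 0.01  0.   -1.37] jaw z [ 0.332  0.943 -0.   ] x [ 0.943 -0.331 -0.024]
world d [-0.0383  0.015   0.0035] tool delta [-0.0412 -0.0025  0.0014]
[320.57382846 189.73038701] [320.89466234 194.56767765]
[ 0.6310638  -0.12336215  0.1711931 ] [ 0.24753334 -0.19583357 -0.63811098]
```

View pics/w6.png

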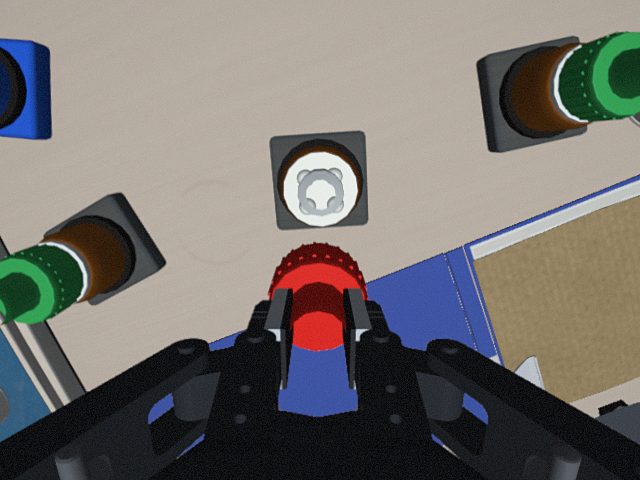

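Run:
```python
from h import *
import pickle
p,o=pickle.load(open('w6.pkl','rb'));R=cv2.Rodrigues(o['tool_rot'])[0]
im=cv2.imread('pics/w6.png'); c=im[140:235,275:370]
m=(c.min(2)>190).astype(np.uint8)
cs,_=cv2.findContours(m,cv2.RETR_EXTERNAL,cv2.CHAIN_APPROX_NONE); k=max(cs,key=cv2.contourArea)
h=cv2.convexHull(k); e=cv2.fitEllipse(h); print(e); u=np.array(e[0])+[275,140]; print(u)
P=atz(p,*u,.075); print('collar',P, 'tool frame',R.T@(P-o['tool_pos']))
cv2.imwrite('pics/crop_w6.png',cv2.resize(c,(570,570)))
# knob top: dark/bright boundary in w6: bright-red fit
c=im[300:365,285:350]; r=c[:,:,2].astype(int); m=((r>150)&(c[:,:,1]<90)).astype(np.uint8)
cs,_=cv2.findContours(m,cv2.RETR_EXTERNAL,cv2.CHAIN_APPROX_NONE); k=max(cs,key=cv2.contourArea); x,y,w,hh=cv2.boundingRect(k); print('knob bright',x+285,y+300,w,hh)
for z in (.005,.007,.009):
  for v in (330,331,332):
    e0,ry=ray(p,319,v); a=R.T@(e0-o['tool_pos']); b=R.T@ry; s=(-z-a[1])/b[1]; print(z,v,(a+s*b).round(4))
```

```text
((45.07282257080078, 48.640289306640625), (73.32403564453125, 73.5405502319336), 84.6409683227539)
[320.07282257 188.64028931]
collar [ 0.59329011 -0.10806818  0.075     ] tool frame [-0.03944463  0.0974568   0.0011521 ]
knob bright 293 311 50 40
0.005 330 [-0.0017 -0.005   0.0002]
0.005 331 [-0.0013 -0.005   0.0002]
0.005 332 [-0.0009 -0.005   0.0002]
0.007 330 [-0.0028 -0.007   0.0002]
0.007 331 [-0.0024 -0.007   0.0002]
0.007 332 [-0.002  -0.007   0.0002]
0.009 330 [-0.0039 -0.009   0.0002]
0.009 331 [-0.0035 -0.009   0.0002]
0.009 332 [-0.0031 -0.009   0.0002]
```

View pics/crop_w6.png

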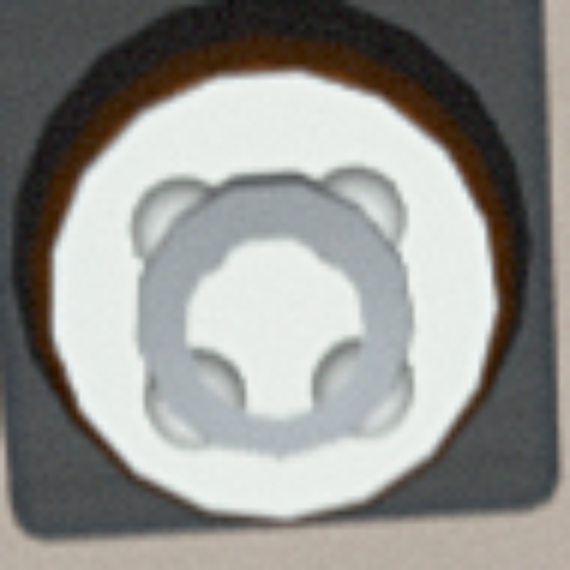

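Request:
servo_tool(delta_pos=[[-0.036,-0.002,0.002],[0,0,0],[0,0,0]], dr=[[0,0,-1.0],[0,0,0],[0,0,0]], grip=[0,0,0])

```text
t: 6.9
tool_pos: [0.5932, -0.1099, 0.1692]
tool_rot: [-1.553, 0.279, -0.255]
contact_force: [-0.5, 0.2, 0.0]
opening: 0.0203
```

Run:
```python
from h import *
info([0.5954,-0.1087,0.171])
```

```text
t 6.9 pos [ 0.5932 -0.1099  0.1692] F [-0.54  0.19  0.05] open 0.0203
q [-0.31  0.07  1.73 -0.    1.36 -1.54]
tilt dr(deg) [ 0.09 -0.   -0.88] jaw z [ 0.334  0.943 -0.002] x [ 0.942 -0.334 -0.015]
world d [0.0022 0.0012 0.0018] tool delta [ 0.0016 -0.0018  0.0019]
```

Request:
servo_tool(delta_pos=[[0.0025,0,0.002],[0,0,0],[0,0,0]], dr=[[0,0,-0.9],[0,0,0],[0,0,0]], grip=[0,0,0])

```text
t: 7.28
tool_pos: [0.5972, -0.1099, 0.1696]
tool_rot: [-1.556, 0.266, -0.27]
contact_force: [-0.0, -0.8, -0.6]
opening: 0.0203
```

Run:
```python
from h import *
info([0.5954,-0.1087,0.171])
im=ctrl.get_image('scene'); save('s7',im)
cv2.imwrite('pics/crop_s7.png',cv2.resize(cv2.imread('pics/s7.png')[200:310,270:390],(720,600)[::1],interpolation=cv2.INTER_CUBIC))
```

```text
t 7.275 pos [ 0.5972 -0.1099  0.1696] F [-0.01 -0.85 -0.64] open 0.0203
q [-0.3   0.07  1.73 -0.    1.35 -1.53]
tilt dr(deg) [0.1  0.   0.14] jaw z [ 0.335  0.942 -0.002] x [ 0.942 -0.335  0.002]
world d [-0.0018  0.0012  0.0014] tool delta [-0.0021 -0.0014  0.0006]
```

View pics/crop_s7.png

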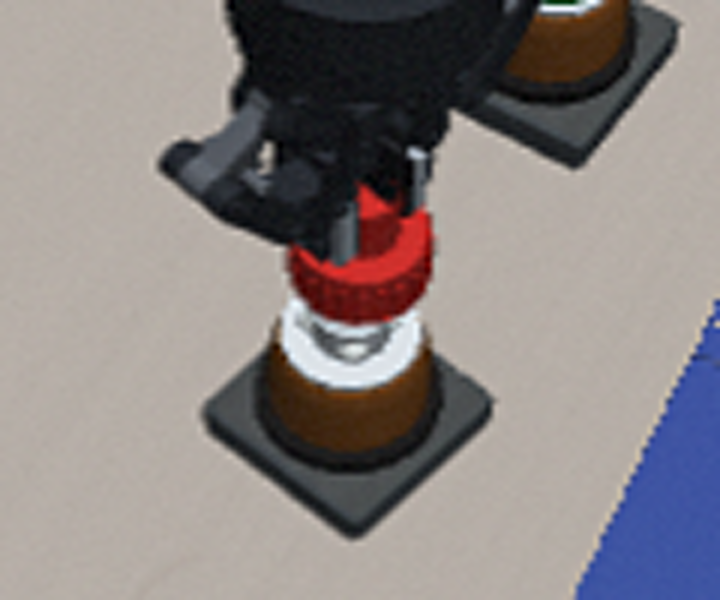

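The cap is above the neck and square to it. Lower it onto the neck.

Request:
servo_tool(delta_pos=[[-0.002,0.014,0.0006],[0,0.014,0],[0,0,0],[0,0,0]], dr=[[0,0,0],[0,0,0],[0,0,0],[0,0,0]], grip=[0,0,0,0])

```text
t: 7.82
tool_pos: [0.595, -0.1086, 0.1385]
tool_rot: [-1.556, 0.268, -0.268]
contact_force: [1.1, -1.1, -0.1]
opening: 0.0202
```

Run:
```python
from h import *
info([0.5954,-0.1087,0.133])
```

```text
t 7.825 pos [ 0.595  -0.1086  0.1385] F [ 1.1  -1.12 -0.1 ] open 0.0202
q [-0.3   0.09  1.75 -0.    1.29 -1.53]
tilt dr(deg) [ 0.1  -0.    0.04] jaw z [ 0.335  0.942 -0.002] x [ 0.942 -0.335  0.001]
world d [ 0.0004 -0.0001 -0.0055] tool delta [ 0.0004  0.0055 -0.    ]
```

Request:
servo_tool(delta_pos=[[0,0.005,0],[0,0.004,0]], dr=[[0,0,0],[0,0,0]], grip=[0,0])

```text
t: 8.07
tool_pos: [0.5957, -0.1084, 0.1316]
tool_rot: [-1.555, 0.267, -0.269]
contact_force: [-4.6, 1.8, 11.6]
opening: 0.0208
```

Request:
servo_tool(delta_pos=[[0,0.004,0]], dr=[[0,0,0]], grip=[0])

```text
t: 8.2
tool_pos: [0.5962, -0.1085, 0.1301]
tool_rot: [-1.556, 0.266, -0.269]
contact_force: [-4.3, 1.0, 10.6]
opening: 0.0206
```

Request:
servo_tool(delta_pos=[[-0.001,0.005,0]], dr=[[0,0,0]], grip=[0])

```text
t: 8.32
tool_pos: [0.5955, -0.1081, 0.1267]
tool_rot: [-1.556, 0.266, -0.269]
contact_force: [-4.0, 0.8, 1.1]
opening: 0.0204
```

Request:
servo_tool(delta_pos=[[-0.001,0.005,0]], dr=[[0,0,0]], grip=[0])

```text
t: 8.45
tool_pos: [0.5944, -0.1078, 0.122]
tool_rot: [-1.556, 0.266, -0.269]
contact_force: [-6.4, 1.5, 17.2]
opening: 0.0203
```

It clicked: the force fell to 1 N at 0.1267. It then reached the hard stop at TCP z 0.122, as predicted. Now trim the push to about 10 N.

Request:
servo_tool(delta_pos=[[-0.001,0.003,0],[0,0.003,0],[0,0.003,0]], dr=[[0,0,0],[0,0,0],[0,0,0]], grip=[0,0,0])

```text
t: 8.82
tool_pos: [0.595, -0.1079, 0.1221]
tool_rot: [-1.557, 0.265, -0.27]
contact_force: [-7.8, 1.8, 14.4]
opening: 0.0204
```

Request:
servo_tool(delta_pos=[[0,0.003,0],[0,0.003,0]], dr=[[0,0,0],[0,0,0]], grip=[0,0])

```text
t: 9.07
tool_pos: [0.5952, -0.108, 0.1221]
tool_rot: [-1.557, 0.265, -0.269]
contact_force: [-10.5, 3.0, 15.4]
opening: 0.0203
```

Run:
```python
from h import *
info([0.5954,-0.1087,0.122])
im=ctrl.get_image('scene'); save('s8',im); save('w8',ctrl.get_image('wrist')); print(ctrl.get_obs()['contact_force'])
cv2.imwrite('pics/crop_s8.png',cv2.resize(cv2.imread('pics/s8.png')[200:310,270:390],(720,600)[::1],interpolation=cv2.INTER_CUBIC))
```

```text
t 9.075 pos [ 0.5952 -0.108   0.1221] F [-10.51   2.97  15.39] open 0.0203
q [-0.3   0.11  1.77 -0.    1.26 -1.53]
tilt dr(deg) [ 0.15 -0.    0.14] jaw z [ 0.334  0.943 -0.003] x [ 0.943 -0.334  0.002]
world d [ 0.0002 -0.0007 -0.0001] tool delta [ 0.0004  0.0001 -0.0006]
[-9.54538522  2.00725557 16.17414496]
```

View pics/crop_s8.png

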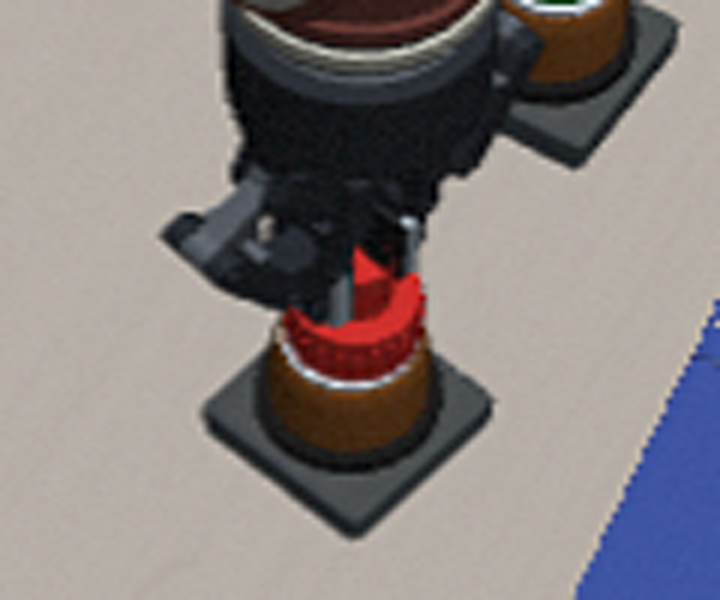

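View pics/w8.png

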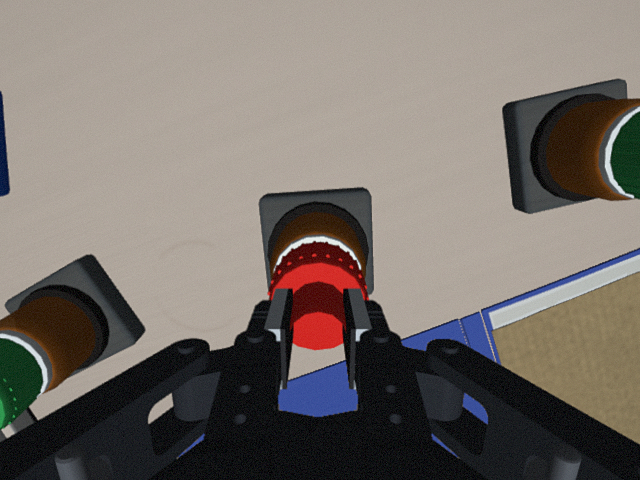

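Request:
servo_tool(delta_pos=[[-0.002,0.002,0],[-0.002,0.002,0],[-0.002,0.002,0]], dr=[[0,0,0],[0,0,0],[0,0,0]], grip=[0,0,0])

```text
t: 9.55
tool_pos: [0.5942, -0.1077, 0.1222]
tool_rot: [-1.559, 0.255, -0.28]
contact_force: [-0.7, 0.5, 5.7]
opening: 0.0207
```

Request:
servo_tool(delta_pos=[[-0.002,0.002,0],[-0.002,0.002,0]], dr=[[0,0,0],[0,0,0]], grip=[0,0])

```text
t: 9.8
tool_pos: [0.5939, -0.1076, 0.1222]
tool_rot: [-1.561, 0.247, -0.287]
contact_force: [-0.8, -0.6, 5.8]
opening: 0.0208
```

Run:
```python
from h import *
info()
```

```text
t 9.8 pos [ 0.5939 -0.1076  0.1222] F [-0.76 -0.63  5.81] open 0.0208
q [-0.3   0.09  1.78 -0.    1.24 -1.53]
tilt dr(deg) [0.12 0.   1.51] jaw z [ 0.334  0.943 -0.002] x [ 0.942 -0.334  0.026]
```

Request:
servo_tool(delta_pos=[[-0.001,0.003,0],[-0.001,0.003,0],[-0.001,0.003,0]], dr=[[0,0,1.0],[0,0,0.8],[0,0,0.5]], grip=[0,0,0])

```text
t: 10.18
tool_pos: [0.5951, -0.108, 0.1221]
tool_rot: [-1.556, 0.271, -0.263]
contact_force: [-6.4, 2.6, 13.3]
opening: 0.0204
```

Run:
```python
from h import *
info()
```

```text
t 10.175 pos [ 0.5951 -0.108   0.1221] F [-6.4   2.59 13.32] open 0.0204
q [-0.3   0.11  1.76 -0.    1.27 -1.53]
tilt dr(deg) [ 0.13 -0.   -0.29] jaw z [ 0.334  0.943 -0.002] x [ 0.943 -0.334 -0.005]
```

Request:
servo_tool(delta_pos=[[-0.0015,0.0025,0],[-0.001,0.0025,0]], dr=[[0,0,0],[0,0,0.2]], grip=[0,0])

```text
t: 10.42
tool_pos: [0.595, -0.108, 0.1221]
tool_rot: [-1.556, 0.27, -0.264]
contact_force: [-4.9, 1.1, 10.6]
opening: 0.0202
```

Run:
```python
from h import *
info()
for _ in range(6): ctrl.get_image('wrist'); o=ctrl.get_obs(); print(o['t'],o['contact_force'].round(1),o['tool_pos'].round(4))
```

```text
t 10.425 pos [ 0.595  -0.108   0.1221] F [-4.92  1.08 10.58] open 0.0202
q [-0.3   0.11  1.76 -0.    1.27 -1.53]
tilt dr(deg) [ 0.14 -0.   -0.17] jaw z [ 0.334  0.943 -0.002] x [ 0.943 -0.334 -0.003]
10.475 [-4.3  1.6 10.4] [ 0.595  -0.1079  0.1221]
10.525 [-4.7  1.8 10.2] [ 0.595  -0.108   0.1221]
10.575 [-4.9  1.6 10.6] [ 0.595  -0.1079  0.1221]
10.625 [-4.5  0.3 11.3] [ 0.595  -0.1079  0.1221]
10.675 [-4.2  0.7  9.7] [ 0.595  -0.1079  0.1221]
10.725 [-4.9  1.7 10.1] [ 0.595  -0.1079  0.1221]
```

The push holds steady at about 10.4 N, so I'll hand the job in.

```bash
python3 -c "
from h import *
print(ctrl.finish_job()); o=ctrl.get_obs(); print(o['t'],o['contact_force'],o['tool_pos'])"
```

```text
the job is handed in; nothing more can be done
None
the job is handed in; nothing more can be done
```

The red cap is pressed home on the open amber bottle, and I handed the job in with the hand still gripping the knob and pushing down.

- **Finding the parts:** I located the cap and collar from the top and scene cameras. The wrist camera agreed to about 1–2 mm. The blue look-alike bottle was left alone.
- **Snap:** The downward push peaked at about 11.6 N, fell to 1 N (the click), then met the hard stop at TCP z = 0.122. That is 75 mm above the grasp height of 0.047, which matches the collar.
- **Last checks:** For the last 0.3 s the push held at 10–11 N, with 4–5 N of sideways load still on it. The tool was within 0.3° of vertical. A picture just before I trimmed the push showed the rim down on the collar.
- **Disagreements:** The cap sits about 2 mm off-centre in the jaws. While trimming the push, sideways load reached about 10 N and the tilt about 1.5° before I corrected both. I did not measure the cap's offset from the neck's axis after it snapped home.
- **Tub:** The arm did not go near it, but I took no final picture of it.

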